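# Two wall-mounting kits from the desk stock

### The arm

A 7-joint arm with a two-finger parallel gripper is mounted at the origin on the work surface. World frame = base frame: x ahead of the robot, y to its left, z up, the work surface at z = 0. Lengths are in m, angles in rad, forces in N, time in s.
With the tool pointing down it reaches from about 0.4 to 0.925 m from the base axis. Payload 5.6 kg.
Tool frame: the origin (TCP) lies at the very end of the fingers, on their centre line; the grasp point (between the pads) lies 19 mm behind it (bot.grasp_offset is the distance from the TCP to the grasp point, in m); z points along the fingers, y is the line along which they close (so a half turn about z gives the same grasp; the last joint's range is limited). The gripper opens to 85 mm and grips with 20 to 120 N. Pads are 22 mm wide; open, the fingers measure 114 mm over their backs; the gripper's body (76 mm by 85 mm) begins 54 mm behind the grasp point. The pads swing forward as they close: fully open they stand 13 mm farther back than shut.
Start: joints at [1.076, 0.468, -0.012, 1.603, 0.006, 1.071, -0.056], TCP at [0.284, -0.585, 0.231] pointing down, gripper open.
Joint ranges: [-2.53, 2.53], [-0.31, 2.02], [-1.57, 1.55], [0.28, 2.44], [-1.29, 4.43], [0.15, 1.84], [-2.92, 2.92]. Speed limits (rad/s): [2.57, 2.57, 3.14, 3.14, 3.14, 3.14, 3.14].

### API

Orientations are given as a unit quaternion [x, y, z, w].
In Python, from bench import bot gives the robot as it stands.
- The arm moves only by the shell command python3 -m handwheel 'ROWS' [OPENING] [FORCE]. ROWS is JSON, a list of rows, each a list of 6 numbers: the shift along the tool's x, y, z in units of 30 mm (1.0 is 30 mm), then the turn, a rotation vector about the tool's x, y, z in rad. In form: [[x, y, z, ax, ay, az], ...]. A call has 1 to 12 rows; each row is the pose to reach, as a shift and turn from the pose commanded when the call began, along the tool's axes at that moment; what a row does not reach only later rows make up. A row lasts 1/10 s, in which the tool goes at most 50 mm and 8.59 degrees, less where a joint would pass 70% of its speed; a pose out of reach is approached as far as the arm can. A call with a gripper value outside its range is refused whole. OPENING is the opening, from 0 (shut) to 1 (fully open), set as the call begins (- or left out, the last holds). The fingers move at their own pace and stop on an object; FORCE is the grip in N (left out, the last holds). Time passes only in rows, so rows that repeat a pose let the fingers close. It gives the time, the measured TCP pose, the force, the opening and the grip force at its end, in the units of the state.
- bot.observe(): the state, without advancing time (a new reading comes with each control period).
- bot.grab_frame(name): name is "side" or "top"; returns a dict with "color" (384x512x3 uint8, red, green, blue), "intrinsics" (3x3 intrinsics, pixels), "position" and "attitude" of the camera in the world. Camera axes: x right, y down, z forward; pixel columns grow to the right and rows downward; lengths in m; the calibration is good to about 2 mm. A picture is of the moment at which its call begins. There is no depth.
- bot.sign_off(): hands the job in; it is judged then, once.
The state is a dict: "time_s": time; "joints": joint angles; "joint_velocities": joint speeds; "effort": joint torques, N m; "tool_pos": TCP position; "eef_rot": TCP orientation; "wrist_force": force on the tool from outside, world axes, zero at the start; "ft_torque": the same for the moment, N m; "width": opening from 0.0 (shut) to 1.0 (fully open); "gripper_force": force on a finger pad.
Only numpy, scipy, OpenCV 4.12 (cv2) and the standard library are available. Lean on these libraries where they do the work, as an engineer would, in place of code of your own. Each camera call takes 0.05 s, during which the arm holds its last target. There are 200 camera calls.

### The job

Make up the two mounting kits from the parts on the desk: the soundbar kit is the flat steel plate and the short wide brass spacer, in the black rectangular tray; the picture kit is the angle bracket and the tall slim brass standoff, in the round terracotta saucer. Each part must sit on the bottom of its tray or saucer beside its partner, the plate flat, the spacer and standoff upright, the bracket on its foot with the other leg up. Before lifting the plate, slide it along the wooden board until about 40 mm of it sticks out over the edge facing the robot, so that it can be gripped there; leave the square wooden block where it is.

Things in the scene. Friction and masses are not known exactly. Their poses are not given: they have to be found in the camera images.
- plate: flat bare-steel mending plate, 100 x 36 mm and 4 mm thick, about 0.11 kg, with three dark hole marks; lies flat on the wooden board, long side along the board's x to within 0.15 rad. Origin at the centre of its underside, x along its length, z up
- bracket: black steel angle bracket, 32 mm wide (y), standing on its foot: foot leg 45 mm long (x from -22.5 to 22.5 mm) and 5 mm thick; the upright leg, 5 mm thick, is at the +x end (x from 17.5 to 22.5 mm) and reaches 45 mm above the underside. Origin at the centre of the foot's underside, z up; about 0.09 kg. Grips well across its 32 mm width on the upright leg
- standoff: tall slim brass cylinder, 20 mm diameter, 60 mm high, standing upright, about 0.10 kg. Origin at the centre of its underside, z up its axis
- spacer: short wide brass cylinder, 36 mm diameter, 28 mm high, standing upright, about 0.12 kg. Origin at the centre of its underside, z up its axis
- block: square light-wood block, 40 x 40 x 22 mm, loose on the desk among the parts; belongs to no kit and stays. Origin at the centre of its underside
- board: brown wooden board fixed to the desk, 150 mm (x) x 120 mm (y), 25 mm high, smooth flat top. Origin at the centre of its underside, z up; its edge facing the robot is the one at x = -75 mm
- tray: black rectangular tray fixed to the desk, outside 150 mm (x) x 130 mm (y), walls 12 mm high and 5 mm thick, so inside 140 x 120 mm; inner floor 5 mm above the desk. Origin at the centre of its underside, z up
- saucer: round terracotta plant saucer fixed to the desk, outside diameter 160 mm at the rim and 148 mm at the foot, rim 12 mm high, walls 5 mm thick, so the flat inner floor is about 138 mm across, 4 mm above the desk. Origin at the centre of its underside, z up
Not all that is in view belongs to the job. Several things have the shape of the plate; the one meant has the colours described above.

How it is judged:
By the outcome, as a careful person would: the job done as asked, in the order asked, and still so for the second after the job is handed in, with the robot touching nothing.
It also fails if it takes over 115 s, if anything falls off the work surface, if the arm or the gripper's body presses on something with over 40 N, if the wrist force passes 120 N, or if a joint passes its speed limit or range.

## Working session

There is one attempt and no reset: what is moved stays moved. The work goes in short steps, Python scripts to look and compute and a shell command to move; the robot and the scene stay as the last step left them, time stands still between calls to the robot, and variables do not carry over. Pictures are saved under pics/ and viewed, at most 14 in all, crops included, and the job is handed in when it is done.

```bash
mkdir -p pics; ls; python3 - <<'E'
from bench import bot
import cv2,json,numpy as np
s=bot.observe();print({k:np.round(v,3).tolist() for k,v in s.items()})
for n in("side","top"):
    f=bot.grab_frame(n);cv2.imwrite(f"pics/{n}0.png",f["color"][:,:,::-1])
    print(n,f["intrinsics"],f["position"],f["attitude"])
E
```

```text
pics
{'time_s': 0.0, 'joints': [1.076, 0.468, -0.012, 1.604, 0.006, 1.071, -0.056], 'joint_velocities': [0.0, -0.0, 0.001, 0.001, -0.0, 0.001, 0.002], 'effort': [-0.0, -53.238, 0.021, -25.13, 0.011, 0.008, -0.0], 'tool_pos': [0.283, -0.584, 0.23], 'eef_rot': [0.975, 0.224, -0.0, -0.001], 'wrist_force': [0.73, -0.531, 0.534], 'ft_torque': [0.011, 0.056, 0.006], 'gripper_force': 0.0, 'width': 0.997}
side [[420.43548315   0.         260.96771386]
 [  0.         420.43548315 198.19394686]
 [  0.           0.           1.        ]] [0.10984646 0.66971537 0.8138389 ] [-0.23874     0.87978851 -0.39938183  0.09731154]
top [[397.15565378   0.         254.46817934]
 [  0.         397.15565378 191.79632826]
 [  0.           0.           1.        ]] [ 0.30615868 -0.07771008  1.14586241] [-0.70372686  0.70410897 -0.05665497  0.07608737]
```

View pics/top0.png

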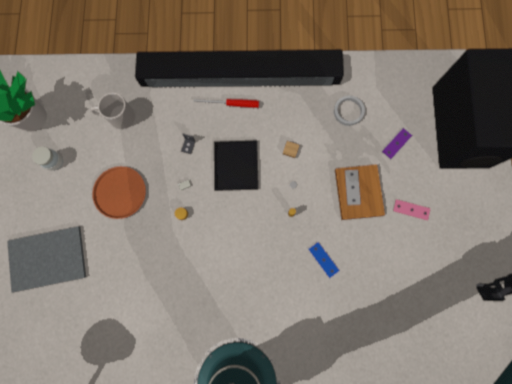

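View pics/side0.png

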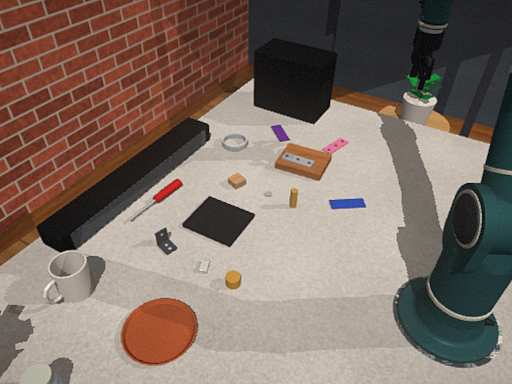

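Top view: plate (352,187) on board (360,192), standoff (293,212), spacer (182,213), bracket (188,144), tray (236,165), saucer (120,192), block (291,149). The side view confirms this. Now I'll measure them.

```bash
cat > h.py <<'E'
from bench import bot
import cv2,numpy as np
from scipy.spatial.transform import Rotation as R
def frame(n,save=None):
    f=bot.grab_frame(n)
    if save: cv2.imwrite(f"pics/{save}.png",f["color"][:,:,::-1])
    return f
def ray(f,uv):
    uv=np.atleast_2d(np.asarray(uv,float));K=f["intrinsics"]
    d=np.c_[(uv-[K[0,2],K[1,2]])/[K[0,0],K[1,1]],np.ones(len(uv))]
    return np.array(f["position"]),R.from_quat(f["attitude"]).apply(d)
def onz(f,uv,z):
    p,d=ray(f,uv);return p+d*((z-p[2])/d[:,2])[:,None]
def px(f,X):
    c=R.from_quat(f["attitude"]).inv().apply(np.atleast_2d(X)-f["position"])@np.array(f["intrinsics"]).T
    return c[:,:2]/c[:,2:]
def two(f,u,g,v):
    p,d=ray(f,u);q,e=ray(g,v);d=d[0];e=e[0]
    t,s=np.linalg.lstsq(np.c_[d,-e],q-p,rcond=None)[0]
    a,b=p+t*d,q+s*e;return (a+b)/2,np.linalg.norm(a-b)
def blobs(f,lo,hi,box,amin=12):
    h=cv2.cvtColor(f["color"],cv2.COLOR_RGB2HSV);m=cv2.inRange(h,np.array(lo),np.array(hi))
    k=np.zeros_like(m);x0,y0,x1,y1=box;k[y0:y1,x0:x1]=255;m&=k
    cs=cv2.findContours(m,cv2.RETR_EXTERNAL,cv2.CHAIN_APPROX_NONE)[0]
    return sorted([c for c in cs if cv2.contourArea(c)>=amin],key=cv2.contourArea,reverse=True)
def tool(dx,dy,dz):
    "world shift in tool-axis row units"
    s=bot.observe();return np.round(R.from_quat(s["eef_rot"]).inv().apply([dx,dy,dz])/.03,3)
E
python3 - <<'E'
from h import *
t=frame("top");s=frame("side")
for n,f,boxes in(("top",t,[(130,130,170,170),(170,125,210,235),(205,130,270,200),(275,130,310,225),(325,155,395,230),(85,155,155,225)]),("side",s,[(150,220,185,260),(215,260,250,295),(175,190,260,250),(222,168,250,193),(284,183,304,212),(270,135,335,185),(115,290,205,370)])):
    for b in boxes:
        x0,y0,x1,y1=b
        h=cv2.cvtColor(f["color"][y0:y1,x0:x1],cv2.COLOR_RGB2HSV)
        print(n,b)
        for nm,lo,hi in(("warm",(0,90,60),(35,255,255)),("dark",(0,0,0),(180,255,75))):
            for c in blobs(f,lo,hi,b):
                r=cv2.minAreaRect(c);print("  ",nm,cv2.contourArea(c),np.round(r[0],1),np.round(r[1],1),round(r[2],1),cv2.boundingRect(c),np.round(onz(f,r[0],0)[0],3))
def crop(f,b,k,n):
    x0,y0,x1,y1=b;cv2.imwrite("pics/"+n,cv2.resize(f["color"][y0:y1,x0:x1,::-1],None,fx=k,fy=k,interpolation=cv2.INTER_CUBIC))
def get(f,b,k): 
    x0,y0,x1,y1=b;return cv2.resize(f["color"][y0:y1,x0:x1,::-1],(400,300),interpolation=cv2.INTER_CUBIC)
T=[get(t,(170,130,210,160),10),get(t,(320,160,400,220),5),get(s,(145,220,201,262),5),get(s,(265,135,345,195),5)]
cv2.imwrite("pics/crops.png",np.vstack([np.hstack(T[:2]),np.hstack(T[2:])]))
E
```

```text
top (130, 130, 170, 170)
top (170, 125, 210, 235)
   warm 117.5 [180.8 213.2] [12.7 12. ] 45.0 (174, 207, 14, 13) [0.461 0.17  0.   ]
   dark 70.0 [188.3 143.7] [10.8 16.5] 7.6 (182, 135, 13, 18) [0.673 0.154 0.   ]
top (205, 130, 270, 200)
   dark 1999.5 [235.5 165. ] [48. 43.] 90.0 (214, 141, 44, 49) [0.606 0.011 0.   ]
top (275, 130, 310, 225)
   warm 149.5 [290.7 148.9] [12.6 13.3] 18.4 (283, 142, 16, 15) [ 0.655 -0.154  0.   ]
   warm 42.5 [291.8 211.8] [6.4 8.5] 45.0 (288, 208, 8, 9) [ 0.465 -0.154  0.   ]
top (325, 155, 395, 230)
   warm 2149.5 [359.5 191.7] [53.  43.6] 82.2 (335, 165, 50, 55) [ 0.524 -0.352  0.   ]
top (85, 155, 155, 225)
   warm 2131.0 [119. 192.] [50.9 53.7] 45.0 (92, 166, 54, 53) [0.525 0.356 0.   ]
side (150, 220, 185, 260)
   dark 256.5 [164.5 241.6] [23.5 14.6] 59.9 (156, 228, 21, 26) [0.685 0.141 0.   ]
side (215, 260, 250, 295)
   warm 215.5 [232.5 280. ] [18. 15.] 90.0 (225, 271, 16, 19) [0.466 0.154 0.   ]
side (175, 190, 260, 250)
   dark 1913.0 [218.1 219.9] [62.  39.4] 23.2 (183, 197, 71, 50) [0.611 0.002 0.   ]
side (222, 168, 250, 193)
   warm 167.0 [236.8 180.6] [13.4 16.1] 63.4 (228, 173, 18, 16) [ 0.659 -0.169  0.   ]
side (284, 183, 304, 212)
   warm 98.0 [293.1 197.6] [ 6.5 19.2] 5.7 (290, 188, 8, 20) [ 0.475 -0.188  0.   ]
side (270, 135, 335, 185)
   warm 1285.5 [302.5 160.9] [52.6 28.9] 14.9 (275, 143, 57, 38) [ 0.53  -0.366  0.   ]
side (115, 290, 205, 370)
   warm 3905.5 [158.7 331.2] [65.1 77.1] 45.0 (121, 298, 77, 68) [0.528 0.349 0.   ]
```

View pics/crops.png

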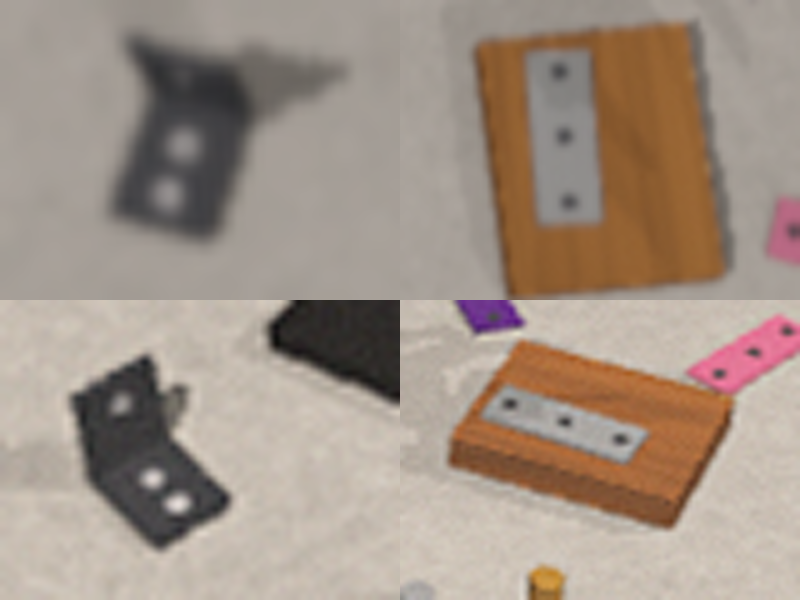

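The crops show the bracket's upright at its far (+x) end, turned slightly, and the plate lengthwise on the left half of the board. I'll fix poses from both views.

```bash
python3 - <<'E'
from h import *
t=frame("top");s=frame("side")
def cr(p,o,b,k): return (np.array(p,float)-o+.5)/k-.5+np.array(b)
def show(n,X):
    X=X[:,:2];print(n,np.round(X.mean(0),4),"edges",np.round(np.linalg.norm(np.roll(X,-1,0)-X,axis=1)*1000,1),"yaw e0,e1",[round(float(np.arctan2(*(X[i+1]-X[i])[::-1])),3) for i in(0,1,2)])
tp=cr([(525,50),(590,48),(603,222),(540,226)],(400,0),(320,160),5)
sp=cr([(503,387),(648,430),(630,462),(483,418)],(400,300),(265,135),5)
show("plate t",onz(t,tp,.029));show("plate s",onz(s,sp,.029))
show("board t",onz(t,cr([(477,42),(692,22),(730,275),(510,297)],(400,0),(320,160),5),.025))
show("board s",onz(s,cr([(523,342),(733,398),(672,500),(452,440)],(400,300),(265,135),5),.025))
# bracket
show("foot t",onz(t,cr([(155,100),(245,113),(215,240),(110,215)],(0,0),(170,130),10),.005))
show("foot s",onz(s,cr([(95,475),(175,432),(230,500),(160,550)],(0,300),(145,220),400/56),.004))
ta=cr([(130,38),(240,70)],(0,0),(170,130),10);sa=cr([(70,400),(150,357)],(0,300),(145,220),400/56)
print("upright top t",onz(t,ta,.045).round(4),"s",onz(s,sa,.045).round(4))
def col(n,f,lo,hi,box,z):
    c=blobs(f,lo,hi,box)[0];r=cv2.minAreaRect(c);b=cv2.boxPoints(r);show(n,onz(f,b,z))
W=((0,90,60),(35,255,255));D=((0,0,0),(180,255,75))
col("tray t",t,*D,(205,130,270,200),.012);col("tray s",s,*D,(175,190,260,250),.010)
col("saucer t",t,*W,(85,155,155,225),.012);col("saucer s",s,*W,(115,290,205,370),.010)
col("block t",t,*W,(275,130,310,170),.018);col("block s",s,*W,(222,168,250,193),.011)
# cylinders: fit axis by predicting mid-axis point
from scipy.optimize import least_squares
for n,h,bt,bs in(("spacer",.028,(170,200,195,225),(215,260,250,295)),("standoff",.060,(280,200,305,225),(284,183,304,212))):
    ms=[]
    for f,b in((t,bt),(s,bs)):
        c=blobs(f,*W,b)[0]; m=cv2.moments(c);x,y,w,hh=cv2.boundingRect(c);ms.append((m["m10"]/m["m00"],m["m01"]/m["m00"]));print(n,x,y,w,hh)
    print(n,np.round(two(t,ms[0],s,ms[1]),4) if 0 else [np.round(a,4) for a in two(t,ms[0],s,ms[1])],"top-plane t",onz(t,ms[0],h*.8)[0].round(4))
E
```

```text
plate t [ 0.5325 -0.3262] edges [ 37.2 101.3  35.6 102.5] yaw e0,e1 [-1.544, -3.116, 1.633]
plate s [ 0.5319 -0.3287] edges [99.9 36.5 99.4 37. ] yaw e0,e1 [-3.079, 1.689, 0.067]
board t [ 0.5206 -0.3478] edges [124.4 147.7 124.4 148.7] yaw e0,e1 [-1.48, -3.053, 1.67]
board s [ 0.5209 -0.3492] edges [145.9 118.9 144.3 121.4] yaw e0,e1 [-3.047, 1.652, 0.112]
foot t [0.6633 0.1551] edges [27.7 40.4 32.9 38. ] yaw e0,e1 [-1.726, 2.947, 1.326]
foot s [0.6653 0.151 ] edges [33.2 41.2 31.7 45.5] yaw e0,e1 [-1.912, 2.744, 1.369]
upright top t [[0.69   0.1633 0.045 ]
 [0.68   0.1307 0.045 ]] s [[0.6922 0.1617 0.045 ]
 [0.6818 0.1309 0.045 ]]
tray t [0.6039 0.0092] edges [129.3 147.5 126.3 147.9] yaw e0,e1 [-1.544, -3.11, 1.6]
tray s [0.6086 0.0073] edges [152.2 196.6 138.7 176.7] yaw e0,e1 [-1.211, 3.125, 1.817]
saucer t [0.5236 0.3517] edges [156.  158.1 152.9 155.7] yaw e0,e1 [-0.74, -2.339, 2.385]
saucer s [0.5259 0.3481] edges [167.7 168.8 151.3 149.4] yaw e0,e1 [-1.609, 2.874, 1.424]
block t [ 0.6491 -0.1528] edges [40.7 37.3 40.5 37.1] yaw e0,e1 [-0.321, -1.914, 2.815]
block s [ 0.6524 -0.1592] edges [56.9 61.3 54.5 59.2] yaw e0,e1 [-1.839, 2.464, 1.279]
spacer 174 207 14 13
spacer 225 270 16 20
spacer [array([0.4584, 0.1652, 0.019 ]), np.float64(0.0005)] top-plane t [0.4581 0.1645 0.0224]
standoff 288 208 8 9
standoff 290 188 8 20
standoff [array([ 0.4598, -0.1517,  0.0343]), np.float64(0.0003)] top-plane t [ 0.4581 -0.1508  0.048 ]
```

```bash
python3 - <<'E'
from h import *
t=frame("top");s=frame("side")
g=lambda f,b:cv2.resize(f["color"][b[1]:b[3],b[0]:b[2],::-1],(400,300),interpolation=cv2.INTER_CUBIC)
cv2.imwrite("pics/crops2.png",np.vstack([np.hstack([g(t,(162,198,202,228)),g(t,(272,196,312,226))]),np.hstack([g(s,(212,264,252,294)),g(s,(272,182,312,212))])]))
E
```

```text
(no output)
```

View pics/crops2.png

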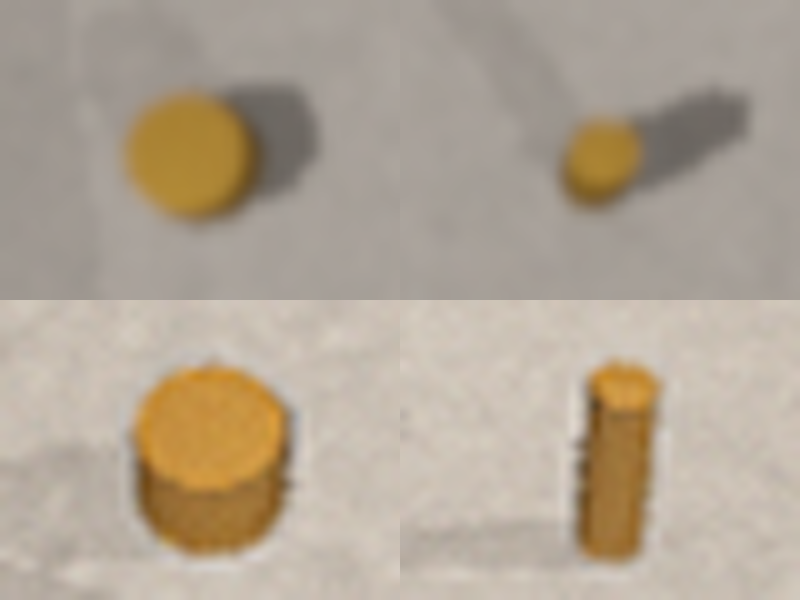

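The crops give top faces: spacer at crop (188,156) in top and (211,430) in side; standoff at (604,153) in top and (622,388) in side. Now I'll triangulate those and work out the first move.

```bash
cat >> h.py <<'E'
def go(x,y,z,psi,o=None):
    "print row from present (or origin pose (pos,quat)) to TCP x,y,z with tool x at yaw psi, z down"
    s=bot.observe();p,q=(s["tool_pos"],s["eef_rot"]) if o is None else o
    A=R.from_quat(q);B=R.from_euler("z",psi)*R.from_euler("x",np.pi)
    d=A.inv().apply(np.array([x,y,z])-p)/.03;r=(A.inv()*B).as_rotvec()
    print((x,y,z),np.round(np.r_[d,r],3).tolist(),"rows>=",int(np.ceil(max(np.linalg.norm(d)*.6,np.linalg.norm(r)/.1499))))
    return (np.array([x,y,z]),B.as_quat())
def loc(c,yaw,a,b): return np.round(np.array(c)+[a*np.cos(yaw)-b*np.sin(yaw),a*np.sin(yaw)+b*np.cos(yaw)],4)
E
python3 - <<'E'
from h import *
t=frame("top");s=frame("side")
cr=lambda p,o,b:(np.array(p,float)-o+.5)/10-.5+np.array(b)
for n,a,b,h in(("spacer",cr((188,156),(0,0),(162,198)),cr((211,430),(0,300),(212,264)),.028),("standoff",cr((604,153),(400,0),(272,196)),cr((622,388),(400,300),(272,182)),.06)):
    print(n,[np.round(q,4) for q in two(t,a,s,b)],onz(t,a,h)[0].round(4),onz(s,b,h)[0].round(4))
for n,c in(("tray",[(.604,.009,.012)]),):print(px(s,c),px(t,c))
# plate push start: far end +50 along yaw .06, +11 finger +12 margin
c=(.532,-.327);p=loc(c,.06,.085,0);print(p)
o=go(*p,.10,.06);o=go(*p,.0265,.06,o)
E
```

```text
spacer [array([0.4577, 0.1645, 0.0294]), np.float64(0.0007)] [0.4576 0.1647 0.028 ] [0.4588 0.1637 0.028 ]
standoff [array([ 0.4591, -0.1506,  0.0623]), np.float64(0.0006)] [ 0.4591 -0.1508  0.06  ] [ 0.4604 -0.1531  0.06  ]
[[218.61770928 219.13518314]] [[235.82486578 164.52710452]]
[ 0.6168 -0.3219]
(np.float64(0.6168), np.float64(-0.3219), 0.1) [13.814, -3.038, 4.375, 0.0, 0.0, 0.392] rows>= 9
(np.float64(0.6168), np.float64(-0.3219), 0.0265) [0.0, -0.0, 2.45, 0.0, 0.0, 0.0] rows>= 2
```

```bash
python3 -m handwheel '[[13.81,-3.04,4.4,0,0,0.39],[13.81,-3.04,4.4,0,0,0.39],[13.81,-3.04,4.4,0,0,0.39],[13.81,-3.04,4.4,0,0,0.39],[13.81,-3.04,4.4,0,0,0.39],[13.81,-3.04,4.4,0,0,0.39],[13.81,-3.04,4.4,0,0,0.39],[13.81,-3.04,4.4,0,0,0.39],[13.81,-3.04,4.4,0,0,0.39],[13.81,-3.04,4.4,0,0,0.39],[13.81,-3.04,4.4,0,0,0.39],[13.81,-3.04,4.4,0,0,0.39]]' 0 60; python3 - <<'E'
from h import *
p=(.6168,-.3219);o=go(*p,.0265,.06)
q=loc((.532,-.327),.06,.05+.011-.079,0);print(q);go(*q,.0265,.06,o)
E
```

```text
time_s: 1.7
tool_pos: [0.6157, -0.3236, 0.0995]
eef_rot: [1.0, 0.03, -0.0, 0.001]
wrist_force: [-0.4, -1.0, -0.3]
width: 0.004
gripper_force: 0.0
(0.6168, -0.3219, 0.0265) [0.042, -0.057, 2.433, 0.001, 0.001, -0.0] rows>= 2
[ 0.514  -0.3281]
(np.float64(0.514), np.float64(-0.3281), 0.0265) [-3.433, 0.001, 0.0, 0.0, 0.0, 0.0] rows>= 3
```

```bash
python3 -m handwheel '[[0,-0.03,1.2,0,0,0],[0,-0.03,2.1,0,0,0],[0,-0.03,2.43,0,0,0],[0,-0.03,2.43,0,0,0],[0,-0.03,2.43,0,0,0]]'; python3 -m handwheel '[[-0.3,0,0,0,0,0],[-0.6,0,0,0,0,0],[-0.9,0,0,0,0,0],[-1.1,0,0,0,0,0],[-1.3,0,0,0,0,0],[-1.5,0,0,0,0,0],[-1.7,0,0,0,0,0],[-1.9,0,0,0,0,0],[-2.1,0,0,0,0,0],[-2.3,0,0,0,0,0],[-2.4,0,0,0,0,0],[-2.4,0,0,0,0,0]]';python3 - <<'E'
from h import *
t=frame("top");s=frame("side")
g=lambda f,b:cv2.resize(f["color"][b[1]:b[3],b[0]:b[2],::-1],(400,300),interpolation=cv2.INTER_CUBIC)
cv2.imwrite("pics/push1.png",np.hstack([g(t,(320,170,400,230)),g(s,(265,135,345,195))]))
E
```

```text
time_s: 2.2
tool_pos: [0.617, -0.3224, 0.0278]
eef_rot: [1.0, 0.03, 0.001, 0.001]
wrist_force: [-0.1, -0.5, 0.3]
width: -0.001
gripper_force: 0.0
time_s: 3.4
tool_pos: [0.5448, -0.3258, 0.027]
eef_rot: [1.0, 0.031, 0.001, 0.0]
wrist_force: [2.2, 0.2, 7.0]
width: -0.004
gripper_force: 2.9
```

View pics/push1.png

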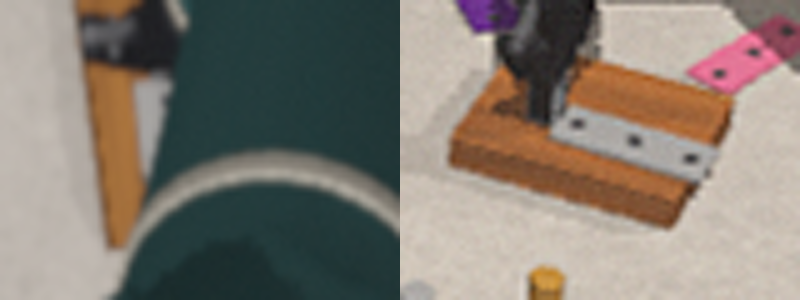

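Pushing works: the side view shows the plate's near end around crop (714,165), just at the board edge. I'll measure what remains.

```bash
python3 - <<'E'
from h import *
s=frame("side")
p=(np.array([(720,150),(708,180),(550,135)],float)-(400,0)+.5)/5-.5+np.array((265,135))
X=onz(s,p,.029)[:,:2];print(X.round(4))
B=np.array([.5208,-.3485]);u=np.array([np.cos(.09),np.sin(.09)]);print("board-local x of corners",((X-B)@u).round(4),"yaw",np.arctan2(*(X[2]-X[1])[::-1]))
print("tcp local",(np.array(bot.observe()["tool_pos"][:2])-B)@u)
E
```

```text
[[ 0.4371 -0.3544]
 [ 0.4314 -0.3222]
 [ 0.5349 -0.3131]]
board-local x of corners [-0.0839 -0.0867  0.0172] yaw 0.08719119433413863
tcp local 0.02595606379365105
```

```bash
python3 -m handwheel '[[-0.2,0,0,0,0,0],[-0.4,0,0,0,0,0],[-0.6,0,0,0,0,0],[-0.8,0,0,0,0,0],[-0.97,0,0,0,0,0],[-0.97,0,0,0,0,0],[-0.7,0,-0.1,0,0,0],[-0.5,0,-1,0,0,0],[-0.5,0,-3,0,0,0],[2,0,-4,0,0,0],[4,0,-4,0,0,0],[5,0,-4,0,0,0]]';python3 - <<'E'
from h import *
t=frame("top");s=frame("side")
g=lambda f,b:cv2.resize(f["color"][b[1]:b[3],b[0]:b[2],::-1],(400,300),interpolation=cv2.INTER_CUBIC)
cv2.imwrite("pics/push2.png",np.hstack([g(t,(320,180,400,240)),g(s,(280,140,360,200))]))
E
```

```text
time_s: 4.75
tool_pos: [0.6734, -0.318, 0.1455]
eef_rot: [1.0, 0.03, -0.0, 0.0]
wrist_force: [0.6, -0.0, -0.4]
width: 0.001
gripper_force: 0.0
```

View pics/push2.png

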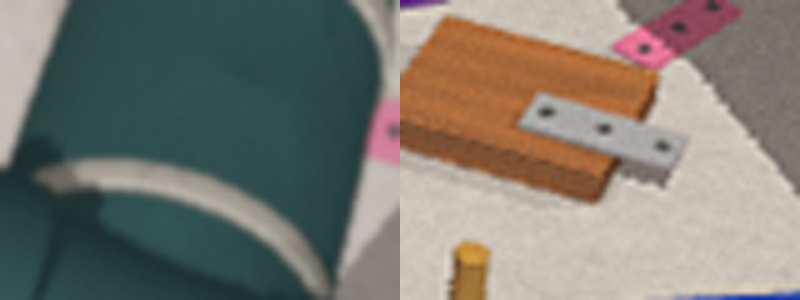

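The plate now overhangs the near edge, with corners at side crop (540,92), (690,135), (670,172) and (518,128). Next I compute its pose and the grasp moves.

```bash
python3 - <<'E'
from h import *
s=frame("side")
p=(np.array([(540,92),(690,135),(671,173),(518,128)],float)-(400,0)+.5)/5-.5+np.array((280,140))
X=onz(s,p,.029)[:,:2];c=X.mean(0);d=X[0]+X[3]-X[1]-X[2];yaw=np.arctan2(d[1],d[0])
B=np.array([.5208,-.3485]);u=np.array([np.cos(.09),np.sin(.09)]);print(c.round(4),yaw,"local x",((X-B)@u).round(4),np.linalg.norm(X-np.roll(X,1,0),axis=1))
y=.075;c=c+[-.001,.001]
g=loc(c,y,-.027,0);print(g)
o=go(*g,.09,y);o=go(*g,.0225,y,o);o=go(*g,.09,y,o)
ty=.03;tc=(.6045,.009);q=loc(tc,ty,-.027,-.018);o=go(*q,.09,ty,o);print(q)
E
```

```text
[ 0.4563 -0.3348] 0.07547589404935437 local x [-0.013  -0.1122 -0.113  -0.0137] [0.04185369 0.09926198 0.04196478 0.09937891]
[ 0.4284 -0.3358]
(np.float64(0.4284), np.float64(-0.3358), 0.09) [-8.233, 0.161, 1.754, -0.002, 0.001, -0.009] rows>= 6
(np.float64(0.4284), np.float64(-0.3358), 0.0225) [0.0, -0.0, 2.25, 0.0, 0.0, 0.0] rows>= 2
(np.float64(0.4284), np.float64(-0.3358), 0.09) [0.0, 0.0, -2.25, 0.0, 0.0, 0.0] rows>= 2
(np.float64(0.5781), np.float64(-0.0098), 0.09) [5.79, -10.462, -0.0, -0.0, -0.0, 0.045] rows>= 8
[ 0.5781 -0.0098]
```

```bash
python3 -m handwheel '[[-8.23,0.16,1.75,0,0,0],[-8.23,0.16,1.75,0,0,0],[-8.23,0.16,1.75,0,0,0],[-8.23,0.16,1.75,0,0,0],[-8.23,0.16,1.75,0,0,0],[-8.23,0.16,1.75,0,0,0],[-8.23,0.16,1.75,0,0,0],[-8.23,0.16,1.75,0,0,0],[-8.23,0.16,1.75,0,0,0]]' 0.75; python3 - <<'E'
from h import *
go(.4284,-.3358,.0225,.075)
E
```

```text
time_s: 5.8
tool_pos: [0.4277, -0.3373, 0.0918]
eef_rot: [1.0, 0.032, 0.0, 0.0]
wrist_force: [-0.0, 0.3, -0.2]
width: 0.745
gripper_force: 0.0
(0.4284, -0.3358, 0.0225) [0.023, -0.05, 2.309, 0.0, -0.001, -0.012] rows>= 2
```

```bash
python3 -m handwheel '[[0.02,-0.03,1,0,0,-0.01],[0.02,-0.03,2,0,0,-0.01],[0.02,-0.03,2.3,0,0,-0.01],[0.02,-0.03,2.3,0,0,-0.01],[0.02,-0.03,2.3,0,0,-0.01]]'; python3 -m handwheel '[[0,0,0,0,0,0],[0,0,0,0,0,0],[0,0,0,0,0,0],[0,0,0,0,0,0],[0,0,0,0,0,0],[0,0,0,0,0,0],[0,0,0,0,0,0]]' 0 100; python3 -m handwheel '[[0,0,-0.2,0,0,0],[0,0,-0.5,0,0,0],[0,0,-1,0,0,0],[0,0,-1.6,0,0,0],[0,0,-2.2,0,0,0],[0,0,-2.2,0,0,0]]'; python3 - <<'E'
from h import *
t=frame("top");s=frame("side")
g=lambda f,b:cv2.resize(f["color"][b[1]:b[3],b[0]:b[2],::-1],(400,300),interpolation=cv2.INTER_CUBIC)
cv2.imwrite("pics/lift.png",np.hstack([g(t,(320,160,400,220)),g(s,(260,110,380,200))]))
q=(.5781,-.0098);o=go(*q,.09,.03);go(*q,.0045,.03)
E
```

```text
time_s: 6.3
tool_pos: [0.4279, -0.3369, 0.0233]
eef_rot: [0.999, 0.036, 0.0, 0.0]
wrist_force: [0.1, -0.3, 1.1]
width: 0.748
gripper_force: 0.0
time_s: 7.0
tool_pos: [0.4277, -0.3371, 0.0242]
eef_rot: [0.999, 0.036, 0.001, 0.001]
wrist_force: [-1.1, 1.2, 7.8]
width: 0.374
gripper_force: 98.5
time_s: 7.6
tool_pos: [0.4287, -0.3379, 0.0918]
eef_rot: [0.999, 0.036, 0.002, 0.002]
wrist_force: [0.7, 0.4, -1.5]
width: 0.365
gripper_force: 99.3
(0.5781, -0.0098, 0.09) [5.8, -10.512, -0.029, 0.001, -0.001, 0.042] rows>= 8
(0.5781, -0.0098, 0.0045) [5.797, -10.515, 2.821, 0.001, -0.001, 0.042] rows>= 8
```

View pics/lift.png

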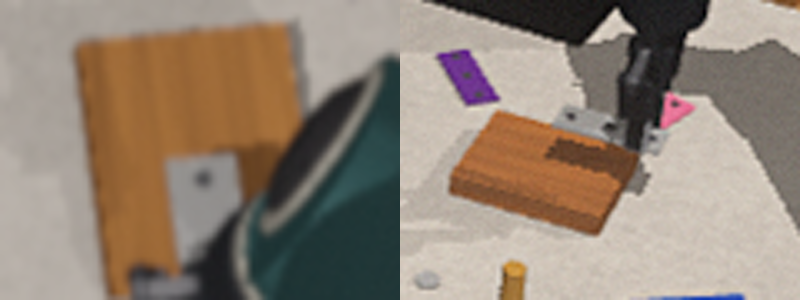

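The plate is gripped, level and clear of the board (side crop 600,125). Carrying it to the tray.

```bash
python3 -m handwheel '[[0.4,-0.7,0,0,0,0],[0.9,-1.7,0,0,0,0],[1.5,-2.7,0,0,0,0.01],[2.1,-3.8,0,0,0,0.02],[2.7,-4.9,0,0,0,0.02],[3.3,-6,0,0,0,0.03],[3.9,-7.1,0,0,0,0.03],[4.5,-8.2,0,0,0,0.04],[5.1,-9.2,0,0,0,0.04],[5.6,-10.1,0,0,0,0.04],[5.8,-10.5,0,0,0,0.042],[5.8,-10.5,0,0,0,0.042]]';python3 - <<'E'
from h import *
t=frame("top");s=frame("side")
g=lambda f,b:cv2.resize(f["color"][b[1]:b[3],b[0]:b[2],::-1],(400,300),interpolation=cv2.INTER_CUBIC)
cv2.imwrite("pics/tray1.png",np.hstack([g(t,(200,130,280,190)),g(s,(170,140,290,230))]))
go(.5781,-.0098,.0055,.03)
E
```

```text
time_s: 8.9
tool_pos: [0.5777, -0.0078, 0.0876]
eef_rot: [1.0, 0.017, -0.001, -0.0]
wrist_force: [0.5, -1.0, -1.9]
width: 0.364
gripper_force: 99.4
(0.5781, -0.0098, 0.0055) [0.047, -0.063, 2.744, 0.001, 0.002, -0.001] rows>= 2
```

View pics/tray1.png

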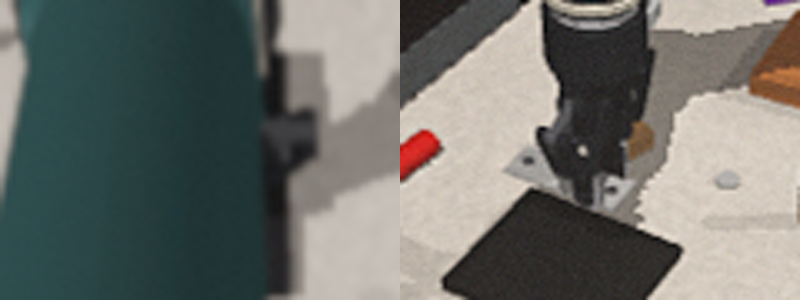

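```bash
python3 -m handwheel '[[0.03,-0.04,0.6,0,0,0],[0.03,-0.04,1.4,0,0,0],[0.03,-0.04,2.1,0,0,0],[0.03,-0.04,2.5,0,0,0],[0.03,-0.04,2.7,0,0,0],[0.03,-0.04,2.78,0,0,0],[0.03,-0.04,2.8,0,0,0],[0.03,-0.04,2.8,0,0,0]]'; python3 -m handwheel '[[0,0,0,0,0,0],[0,0,0,0,0,0],[0,0,0,0,0,0],[0,0,0,0,0,0]]' 0.47;  python3 -m handwheel '[[0,0,-0.4,0,0,0],[0,0,-1.5,0,0,0],[0,0,-3,0,0,0],[0,0,-4,0,0,0],[0,0,-4,0,0,0]]'; python3 - <<'E'
from h import *
o=go(.458,.1643,.13,1.6);o=go(.458,.1643,.006,1.6,o)
E
```

```text
time_s: 9.8
tool_pos: [0.5794, -0.0089, 0.0053]
eef_rot: [1.0, 0.015, 0.001, 0.0]
wrist_force: [0.1, -0.3, -0.1]
width: 0.369
gripper_force: 99.4
time_s: 10.2
tool_pos: [0.579, -0.0087, 0.0048]
eef_rot: [1.0, 0.015, 0.0, 0.0]
wrist_force: [-0.1, -0.5, 0.2]
width: 0.471
gripper_force: 0.0
time_s: 10.7
tool_pos: [0.5822, -0.0086, 0.1303]
eef_rot: [1.0, 0.015, 0.005, -0.0]
wrist_force: [0.4, 0.0, 0.2]
width: 0.473
gripper_force: 0.0
(0.458, 0.1643, 0.13) [-3.968, -5.885, -0.03, 0.008, -0.008, -1.57] rows>= 11
(0.458, 0.1643, 0.006) [0.0, -0.0, 4.133, 0.0, 0.0, 0.0] rows>= 3
```

```bash
python3 -m handwheel '[[-4,-5.87,0,0,0,-1.57],[-4,-5.87,0,0,0,-1.57],[-4,-5.87,0,0,0,-1.57],[-4,-5.87,0,0,0,-1.57],[-4,-5.87,0,0,0,-1.57],[-4,-5.87,0,0,0,-1.57],[-4,-5.87,0,0,0,-1.57],[-4,-5.87,0,0,0,-1.57],[-4,-5.87,0,0,0,-1.57],[-4,-5.87,0,0,0,-1.57],[-4,-5.87,0,0,0,-1.57],[-4,-5.87,0,0,0,-1.57]]' 0.8; python3 - <<'E'
from h import *
t=frame("top","traychk")
cv2.imwrite("pics/traychk.png",cv2.resize(t["color"][125:205,195:275,::-1],(560,560),interpolation=cv2.INTER_CUBIC))
go(.458,.1643,.006,1.6)
E
```

```text
time_s: 11.9
tool_pos: [0.4533, 0.1634, 0.1244]
eef_rot: [0.697, 0.717, -0.0, -0.0]
wrist_force: [0.6, -0.4, -1.0]
width: 0.796
gripper_force: 0.0
(0.458, 0.1643, 0.006) [0.026, 0.157, 3.946, -0.001, 0.0, -0.002] rows>= 3
```

View pics/traychk.png

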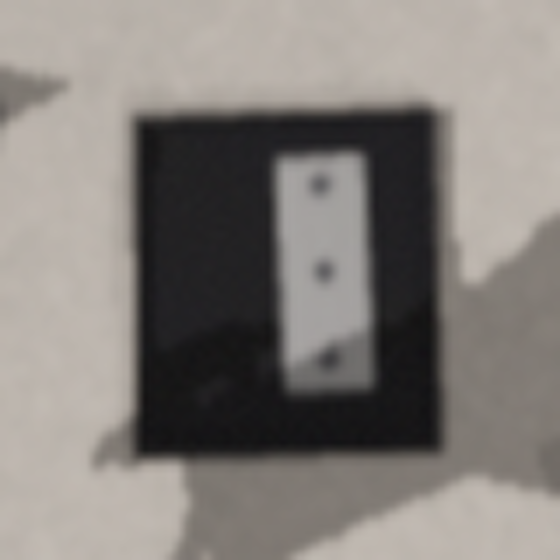

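The plate lies flat on the tray floor, right half (crop 275–375, 150–390), leaving the left half free. Fetching the spacer.

```bash
python3 -m handwheel '[[0.03,0.13,1.5,0,0,0],[0.03,0.13,3,0,0,0],[0.03,0.13,3.8,0,0,0],[0.03,0.13,3.95,0,0,0],[0.03,0.13,3.95,0,0,0],[0.03,0.13,3.95,0,0,0]]'; python3 - <<'E'
from h import *
go(.458,.1643,.006,1.6)
E
```

```text
time_s: 12.55
tool_pos: [0.4584, 0.1653, 0.0073]
eef_rot: [0.697, 0.717, 0.001, 0.0]
wrist_force: [0.3, 0.4, -0.5]
width: 0.801
gripper_force: 0.0
(0.458, 0.1643, 0.006) [-0.032, -0.014, 0.042, 0.002, -0.001, -0.001] rows>= 1
```

```bash
python3 -m handwheel '[[0,0,0,0,0,0],[0,0,0,0,0,0],[0,0,0,0,0,0],[0,0,0,0,0,0],[0,0,0,0,0,0],[0,0,0,0,0,0],[0,0,0,0,0,0]]' 0 80; python3 -m handwheel '[[0,0,-0.3,0,0,0],[0,0,-0.9,0,0,0],[0,0,-1.7,0,0,0],[0,0,-2.4,0,0,0],[0,0,-2.7,0,0,0],[0,0,-2.7,0,0,0]]';python3 - <<'E'
from h import *
q=loc((.6045,.009),.03,.02,.036);print(q);o=go(*q,.09,1.6)
E
```

```text
time_s: 13.25
tool_pos: [0.4584, 0.1649, 0.0076]
eef_rot: [0.697, 0.717, 0.001, 0.001]
wrist_force: [-0.3, -0.6, 9.5]
width: 0.392
gripper_force: 78.5
time_s: 13.85
tool_pos: [0.4584, 0.1648, 0.0884]
eef_rot: [0.697, 0.717, 0.001, 0.001]
wrist_force: [-0.1, 0.2, -1.6]
width: 0.393
gripper_force: 79.7
[0.6234 0.0456]
(np.float64(0.6234), np.float64(0.0456), 0.09) [-4.129, 5.385, -0.041, 0.003, -0.001, -0.001] rows>= 5
```

```bash
python3 -m handwheel '[[-0.4,0.5,0,0,0,0],[-1,1.3,0,0,0,0],[-1.7,2.2,0,0,0,0],[-2.4,3.1,0,0,0,0],[-3.1,4,0,0,0,0],[-3.7,4.8,0,0,0,0],[-4.1,5.3,0,0,0,0],[-4.13,5.38,0,0,0,0],[-4.13,5.38,0,0,0,0],[-4.13,5.38,0,0,0,0]]'; python3 - <<'E'
from h import *
go(.6234,.0456,.013,1.6)
E
```

```text
time_s: 14.85
tool_pos: [0.6209, 0.0469, 0.0863]
eef_rot: [0.696, 0.718, -0.001, -0.001]
wrist_force: [0.5, 0.0, -1.7]
width: 0.39
gripper_force: 79.8
(0.6234, 0.0456, 0.013) [-0.047, 0.087, 2.443, -0.002, -0.001, 0.001] rows>= 2
```

```bash
python3 -m handwheel '[[-0.03,0.03,0.6,0,0,0],[-0.03,0.03,1.3,0,0,0],[-0.03,0.03,2,0,0,0],[-0.03,0.03,2.3,0,0,0],[-0.03,0.03,2.45,0,0,0],[-0.03,0.03,2.51,0,0,0],[-0.03,0.03,2.51,0,0,0],[-0.03,0.03,2.51,0,0,0]]'; python3 -m handwheel '[[0,0,0,0,0,0],[0,0,0,0,0,0],[0,0,0,0,0,0],[0,0,0,0,0,0]]' 0.5;  python3 -m handwheel '[[0,0,-0.3,0,0,0],[0,0,-1.2,0,0,0],[0,0,-2.5,0,0,0],[0,0,-4,0,0,0],[0,0,-4,0,0,0],[0,0,-4,0,0,0]]'; python3 - <<'E'
from h import *
b=loc((.6645,.153),-.3,.020,0);print(b)
o=go(*b,.13,2.84);o=go(*b,.009,2.84,o)
E
```

```text
time_s: 15.65
tool_pos: [0.6233, 0.0453, 0.0127]
eef_rot: [0.697, 0.717, 0.0, 0.0]
wrist_force: [-4.1, -0.8, 5.1]
width: 0.39
gripper_force: 80.2
time_s: 16.05
tool_pos: [0.6235, 0.0446, 0.0117]
eef_rot: [0.697, 0.717, 0.0, 0.0]
wrist_force: [-0.3, -0.7, -0.9]
width: 0.501
gripper_force: 0.0
time_s: 16.65
tool_pos: [0.6243, 0.0447, 0.1338]
eef_rot: [0.697, 0.717, 0.001, 0.001]
wrist_force: [-1.0, -0.4, -1.4]
width: 0.502
gripper_force: 0.0
[0.6836 0.1471]
(np.float64(0.6836), np.float64(0.1471), 0.13) [3.357, 2.074, 0.132, 0.003, 0.002, -1.24] rows>= 9
(np.float64(0.6836), np.float64(0.1471), 0.009) [0.0, -0.0, 4.033, 0.0, 0.0, 0.0] rows>= 3
```

```bash
python3 -m handwheel '[[3.37,2.07,0.13,0,0,-1.24],[3.37,2.07,0.13,0,0,-1.24],[3.37,2.07,0.13,0,0,-1.24],[3.37,2.07,0.13,0,0,-1.24],[3.37,2.07,0.13,0,0,-1.24],[3.37,2.07,0.13,0,0,-1.24],[3.37,2.07,0.13,0,0,-1.24],[3.37,2.07,0.13,0,0,-1.24],[3.37,2.07,0.13,0,0,-1.24],[3.37,2.07,0.13,0,0,-1.24],[3.37,2.07,0.13,0,0,-1.24]]' 0.7; python3 - <<'E'
from h import *
t=frame("top");s=frame("side")
g=lambda f,b:cv2.resize(f["color"][b[1]:b[3],b[0]:b[2],::-1],(400,300),interpolation=cv2.INTER_CUBIC)
cv2.imwrite("pics/br.png",np.hstack([g(t,(170,120,290,210)),g(s,(130,170,260,268))]))
go(.6836,.1471,.009,2.84)
E
```

```text
time_s: 17.75
tool_pos: [0.6819, 0.1473, 0.1266]
eef_rot: [0.151, 0.989, -0.0, -0.001]
wrist_force: [-0.3, 0.6, 0.1]
width: 0.7
gripper_force: 0.0
(0.6836, 0.1471, 0.009) [-0.053, 0.006, 3.941, -0.001, -0.001, -0.001] rows>= 3
```

View pics/br.png

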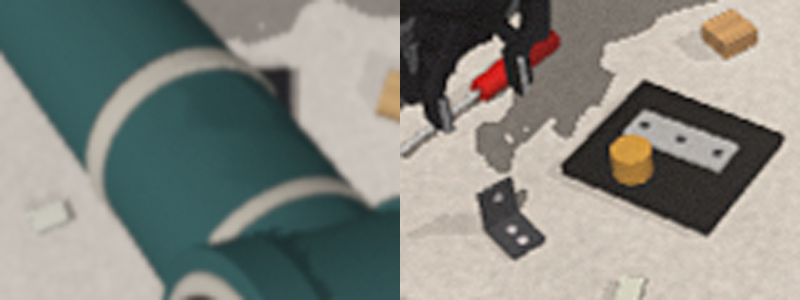

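The spacer stands upright beside the plate in the tray (side crop 631,160), the bracket is undisturbed at (510,220), and the gripper is lined up above it. Descending.

```bash
python3 -m handwheel '[[-0.03,0,1.5,0,0,0],[-0.03,0,3,0,0,0],[-0.03,0,3.8,0,0,0],[-0.03,0,3.94,0,0,0],[-0.03,0,3.94,0,0,0],[-0.03,0,3.94,0,0,0]]'; python3 -m handwheel '[[0,0,0,0,0,0],[0,0,0,0,0,0],[0,0,0,0,0,0],[0,0,0,0,0,0],[0,0,0,0,0,0],[0,0,0,0,0,0],[0,0,0,0,0,0]]' 0 80; python3 -m handwheel '[[0,0,-0.3,0,0,0],[0,0,-0.9,0,0,0],[0,0,-1.7,0,0,0],[0,0,-2.5,0,0,0],[0,0,-3,0,0,0],[0,0,-3,0,0,0]]';python3 - <<'E'
from h import *
s=frame("side")
cv2.imwrite("pics/br2.png",cv2.resize(s["color"][170:268,130:260,::-1],(520,392),interpolation=cv2.INTER_CUBIC))
b=loc((.524-.010,.351-.014),-.3,.020,0);print(b);o=go(*b,.10,2.84)
E
```

```text
time_s: 18.45
tool_pos: [0.6846, 0.148, 0.0117]
eef_rot: [0.15, 0.989, 0.001, 0.001]
wrist_force: [-0.1, 0.4, 0.8]
width: 0.698
gripper_force: 0.0
time_s: 19.15
tool_pos: [0.6846, 0.1475, 0.0117]
eef_rot: [0.15, 0.989, 0.0, 0.001]
wrist_force: [-0.4, -1.0, 7.2]
width: 0.355
gripper_force: 78.8
time_s: 19.75
tool_pos: [0.685, 0.1479, 0.1031]
eef_rot: [0.15, 0.989, 0.001, 0.002]
wrist_force: [0.7, 0.3, -1.9]
width: 0.356
gripper_force: 79.0
[0.5331 0.3311]
(np.float64(0.5331), np.float64(0.3311), 0.1) [6.622, 4.352, 0.027, 0.001, 0.002, -0.0] rows>= 5
```

View pics/br2.png

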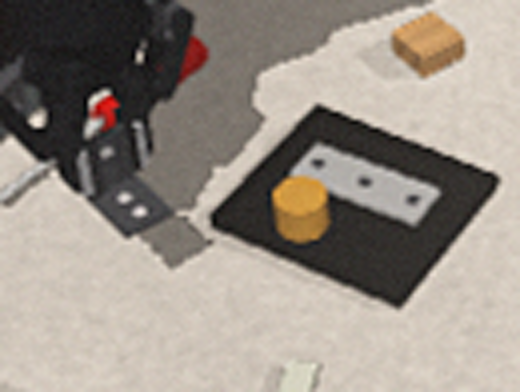

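The bracket is held by its upright, foot level (crop 130,205). Carrying it to the saucer.

```bash
python3 -m handwheel '[[0.5,0.3,0,0,0,0],[1.3,0.85,0,0,0,0],[2.3,1.5,0,0,0,0],[3.3,2.15,0,0,0,0],[4.3,2.8,0,0,0,0],[5.2,3.4,0,0,0,0],[6,3.95,0,0,0,0],[6.5,4.3,0,0,0,0],[6.63,4.36,0,0,0,0],[6.63,4.36,0,0,0,0],[6.63,4.36,0,0,0,0]]'; python3 - <<'E'
from h import *
go(.5331,.3311,.0165,2.84)
E
```

```text
time_s: 20.9
tool_pos: [0.5327, 0.3299, 0.0989]
eef_rot: [0.151, 0.989, -0.001, -0.0]
wrist_force: [0.4, 0.3, -0.5]
width: 0.355
gripper_force: 79.0
(0.5331, 0.3311, 0.0165) [-0.0, 0.046, 2.746, -0.002, -0.0, -0.002] rows>= 2
```

```bash
python3 -m handwheel '[[0,0.03,0.6,0,0,0],[0,0.03,1.5,0,0,0],[0,0.03,2.3,0,0,0],[0,0.03,2.65,0,0,0],[0,0.03,2.78,0,0,0],[0,0.03,2.84,0,0,0],[0,0.03,2.85,0,0,0],[0,0.03,2.85,0,0,0]]'; python3 -m handwheel '[[0,0,0,0,0,0],[0,0,0,0,0,0],[0,0,0,0,0,0],[0,0,0,0,0,0]]' 0.5;  python3 -m handwheel '[[0,0,-0.3,0,0,0],[0,0,-1.2,0,0,0],[0,0,-2.5,0,0,0],[0,0,-4,0,0,0],[0,0,-4,0,0,0],[0,0,-4,0,0,0]]'; python3 - <<'E'
from h import *
o=go(.4595,-.1515,.135,1.57);o=go(.4595,-.1515,.02,1.57,o)
E
```

```text
time_s: 21.7
tool_pos: [0.5326, 0.3307, 0.0156]
eef_rot: [0.151, 0.989, -0.002, 0.0]
wrist_force: [-4.7, -5.3, 13.3]
width: 0.357
gripper_force: 80.7
time_s: 22.1
tool_pos: [0.5327, 0.332, 0.0139]
eef_rot: [0.151, 0.989, -0.0, -0.0]
wrist_force: [0.7, 0.0, -1.1]
width: 0.499
gripper_force: 0.0
time_s: 22.7
tool_pos: [0.5333, 0.3325, 0.1359]
eef_rot: [0.15, 0.989, 0.001, 0.001]
wrist_force: [-0.1, -0.2, -0.7]
width: 0.498
gripper_force: 0.0
(0.4595, -0.1515, 0.135) [-2.45, -16.136, 0.006, 0.003, 0.001, 1.27] rows>= 10
(0.4595, -0.1515, 0.02) [0.0, -0.0, 3.833, 0.0, 0.0, 0.0] rows>= 3
```

```bash
python3 -m handwheel '[[-2.46,-16.13,0,0,0,1.27],[-2.46,-16.13,0,0,0,1.27],[-2.46,-16.13,0,0,0,1.27],[-2.46,-16.13,0,0,0,1.27],[-2.46,-16.13,0,0,0,1.27],[-2.46,-16.13,0,0,0,1.27],[-2.46,-16.13,0,0,0,1.27],[-2.46,-16.13,0,0,0,1.27],[-2.46,-16.13,0,0,0,1.27],[-2.46,-16.13,0,0,0,1.27],[-2.46,-16.13,0,0,0,1.27],[-2.46,-16.13,0,0,0,1.27]]' 0.8; python3 -m handwheel '[[0,0,0,0,0,0],[0,0,0,0,0,0]]'; python3 - <<'E'
from h import *
go(.4595,-.1515,.02,1.57)
t=frame("top");s=frame("side")
g=lambda f,b:cv2.resize(f["color"][b[1]:b[3],b[0]:b[2],::-1],(400,300),interpolation=cv2.INTER_CUBIC)
cv2.imwrite("pics/sa.png",np.hstack([g(t,(80,157,160,217)),g(s,(110,285,210,360))]))
E
```

```text
time_s: 23.9
tool_pos: [0.4582, -0.1524, 0.1332]
eef_rot: [0.708, 0.706, -0.0, -0.001]
wrist_force: [-0.2, -0.1, 0.9]
width: 0.799
gripper_force: 0.0
time_s: 24.1
tool_pos: [0.4593, -0.1502, 0.1339]
eef_rot: [0.706, 0.708, 0.0, -0.0]
wrist_force: [-0.3, 0.4, -0.4]
width: 0.804
gripper_force: 0.0
(0.4595, -0.1515, 0.02) [-0.047, 0.009, 3.795, -0.001, -0.001, 0.003] rows>= 3
```

View pics/sa.png

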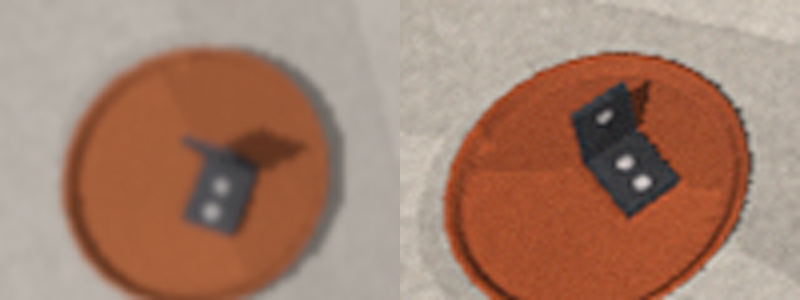

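The bracket stands on its foot in the saucer, upright leg up (top crop 220,195), with free floor on the left. Now the standoff.

```bash
python3 -m handwheel '[[-0.03,0,1.3,0,0,0],[-0.03,0,2.6,0,0,0],[-0.03,0,3.5,0,0,0],[-0.03,0,3.8,0,0,0],[-0.03,0,3.8,0,0,0],[-0.03,0,3.8,0,0,0]]'; python3 -m handwheel '[[0,0,0,0,0,0],[0,0,0,0,0,0],[0,0,0,0,0,0],[0,0,0,0,0,0],[0,0,0,0,0,0],[0,0,0,0,0,0],[0,0,0,0,0,0],[0,0,0,0,0,0]]' 0 80; python3 -m handwheel '[[0,0,-0.3,0,0,0],[0,0,-0.9,0,0,0],[0,0,-1.7,0,0,0],[0,0,-2.5,0,0,0],[0,0,-3,0,0,0],[0,0,-3,0,0,0]]';python3 - <<'E'
from h import *
go(.519,.387,.11,1.57)
E
```

```text
time_s: 24.8
tool_pos: [0.4602, -0.1525, 0.0211]
eef_rot: [0.707, 0.707, 0.0, 0.001]
wrist_force: [-0.0, 0.8, 1.1]
width: 0.805
gripper_force: 0.0
time_s: 25.6
tool_pos: [0.4597, -0.153, 0.0211]
eef_rot: [0.708, 0.707, 0.0, 0.001]
wrist_force: [-1.2, 0.3, 7.1]
width: 0.217
gripper_force: 77.8
time_s: 26.2
tool_pos: [0.4606, -0.1533, 0.1125]
eef_rot: [0.708, 0.707, 0.001, 0.002]
wrist_force: [-0.3, -0.5, -0.9]
width: 0.215
gripper_force: 78.1
(0.519, 0.387, 0.11) [18.011, 1.923, 0.058, 0.004, 0.002, -0.001] rows>= 11
```

```bash
python3 -m handwheel '[[0.5,0.05,0,0,0,0],[1.5,0.15,0,0,0,0],[2.7,0.3,0,0,0,0],[4,0.45,0,0,0,0],[5.3,0.6,0,0,0,0],[6.6,0.75,0,0,0,0],[7.9,0.9,0,0,0,0],[9.2,1,0,0,0,0],[10.5,1.1,0,0,0,0],[11.8,1.2,0,0,0,0],[13.1,1.35,0,0,0,0],[14.3,1.5,0,0,0,0]]';python3 -m handwheel '[[1.2,0.1,0,0,0,0],[2.2,0.2,0,0,0,0],[3,0.3,0,0,0,0],[3.5,0.4,0,0,0,0],[3.7,0.43,0,0,0,0],[3.7,0.43,0,0,0,0],[3.7,0.43,0,0,0,0]]'; python3 - <<'E'
from h import *
go(.519,.387,.025,1.57)
s=frame("side")
cv2.imwrite("pics/sb.png",cv2.resize(s["color"][250:384,80:230,::-1],(600,536),interpolation=cv2.INTER_CUBIC))
E
```

```text
time_s: 27.4
tool_pos: [0.5039, 0.2778, 0.1091]
eef_rot: [0.707, 0.707, -0.001, -0.0]
wrist_force: [1.0, -0.7, -1.4]
width: 0.214
gripper_force: 78.1
time_s: 28.1
tool_pos: [0.5179, 0.3855, 0.1097]
eef_rot: [0.708, 0.706, -0.001, 0.0]
wrist_force: [-0.0, -0.4, -1.1]
width: 0.211
gripper_force: 78.1
(0.519, 0.387, 0.025) [0.056, 0.038, 2.822, -0.001, 0.002, -0.002] rows>= 2
```

View pics/sb.png

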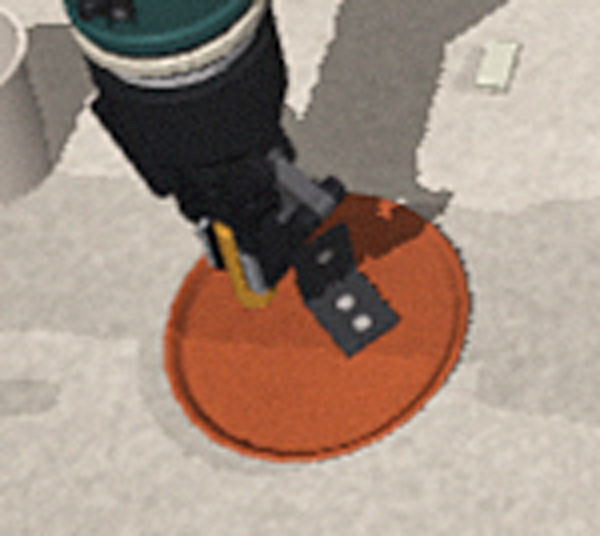

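The standoff hangs vertical over the saucer at crop (240,265), clear of the bracket at (345,290). Lowering it.

```bash
python3 -m handwheel '[[0.03,0.03,0.6,0,0,0],[0.03,0.03,1.5,0,0,0],[0.03,0.03,2.3,0,0,0],[0.03,0.03,2.65,0,0,0],[0.03,0.03,2.78,0,0,0],[0.03,0.03,2.84,0,0,0],[0.03,0.03,2.85,0,0,0],[0.03,0.03,2.85,0,0,0]]'; python3 -m handwheel '[[0,0,0,0,0,0],[0,0,0,0,0,0],[0,0,0,0,0,0],[0,0,0,0,0,0]]' 0.36;  python3 -m handwheel '[[0,0,-0.3,0,0,0],[0,0,-1,0,0,0],[0,0,-2.5,0,0,0],[0,0,-4,0,0,0],[-3,0,-5,0,0,0],[-7,0,-5,0,0,0],[-9,0,-5,0,0,0],[-10,0,-5,0,0,0],[-10,0,-5,0,0,0]]'; python3 - <<'E'
from h import *
t=frame("top");s=frame("side")
g=lambda f,b:cv2.resize(f["color"][b[1]:b[3],b[0]:b[2],::-1],(400,300),interpolation=cv2.INTER_CUBIC)
cv2.imwrite("pics/end.png",np.vstack([np.hstack([g(t,(70,110,310,290)),g(t,(80,157,160,217))]),np.hstack([g(s,(110,160,260,272)),g(s,(110,285,210,360))])]))
E
```

```text
time_s: 28.95
tool_pos: [0.5192, 0.3885, 0.0253]
eef_rot: [0.708, 0.707, 0.001, 0.0]
wrist_force: [0.1, 0.4, -1.0]
width: 0.217
gripper_force: 78.3
time_s: 29.35
tool_pos: [0.5187, 0.3882, 0.0248]
eef_rot: [0.707, 0.707, 0.0, 0.0]
wrist_force: [0.5, 0.2, 0.2]
width: 0.359
gripper_force: 0.0
time_s: 30.25
tool_pos: [0.5182, 0.1392, 0.1733]
eef_rot: [0.707, 0.707, 0.0, 0.001]
wrist_force: [1.7, 0.0, -0.1]
width: 0.363
gripper_force: 0.0
```

View pics/end.png

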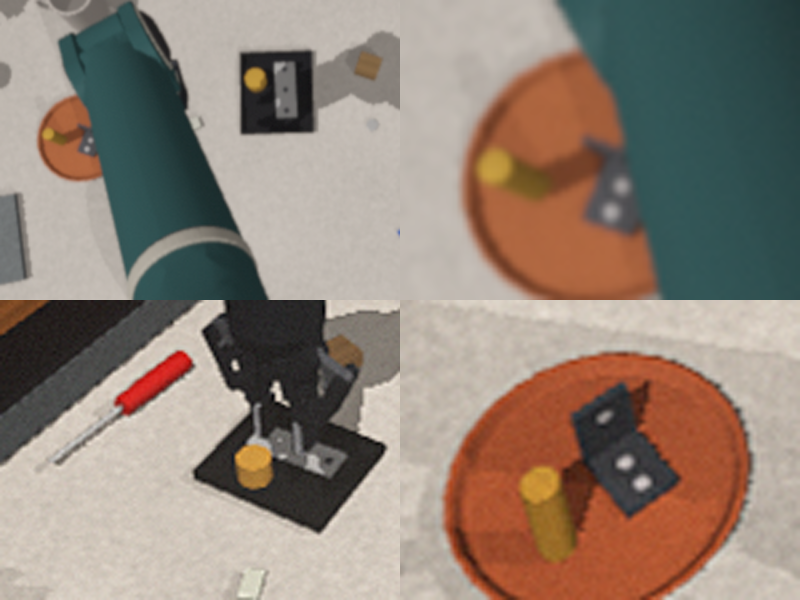

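Both kits are in: spacer beside the plate, standoff at side crop (541,485)–(555,550) beside the bracket. A last check that the lean is only perspective, then I hand in.

```bash
python3 - <<'E'
from h import *
t=frame("top");s=frame("side")
for f,b,o,k in((t,(80,157),(400,0),5),(s,(110,285),(400,300),4)):
    print(((px(f,[(.519,.388,.004),(.519,.388,.064)])-b+.5)*k-.5+o).round(0).tolist())
b=blobs(s,(0,90,60),(35,255,255),(222,160,255,193));print([cv2.minAreaRect(c)[0] for c in b])
print(bot.observe()["time_s"],np.abs(bot.observe()["joint_velocities"]).max())
E
```

```text
[[540.0, 186.0], [499.0, 166.0]]
[[560.0, 548.0], [541.0, 485.0]]
[(237.75001525878906, 179.75)]
30.45 0.04790351890215643
```

Predicted base and top pixels match an upright standoff, and the block is in place.

```bash
python3 -m handwheel '[[0,0,0,0,0,0],[0,0,0,0,0,0],[0,0,0,0,0,0],[0,0,0,0,0,0],[0,0,0,0,0,0]]' | head -2; python3 -c "
from bench import bot
print(bot.sign_off())"
```

```text
time_s: 30.95
tool_pos: [0.5181, 0.1416, 0.1721]
the job is handed in; nothing more can be done
None
```

Job handed in at about 31 s: the plate (first slid out about 40 mm over the edge) and spacer are in the tray, the bracket and standoff are in the saucer, and the block was left where it was.

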